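# Post the coin box into the drop chest

## Task

Deposit the aluminium coin box with the blue band in the grey drop chest: pull the yellow safety tab aside, lift the red latch bolt, then push the box down through the sprung flap with the gripper until it drops right in and the flap has closed again behind it. Leave the green tea tin, the menorah, the saucer, the dreidels and the candle carton where they stand.

Things in the scene. Friction and masses are not known exactly. Their poses are not given: they have to be found in the camera images.
- chest: Grey steel drop chest fixed to the ledge, 120 mm deep (its x from -50 to 70 mm), 280 mm wide (its y from -155 to 125 mm), flat top 180 mm above the ledge, inner floor at 6 mm. Origin on the ledge; its -x side is the front with a blue panel, its +z is up. The flap opening is on the +y half of its top, the lock (red bolt, yellow tab) on the -y half. Walls 8 mm.
- mouth (a point): Centre of the opening in the chest's flat top, level with the top (180 mm up). Opening 50 mm along chest x by 80 mm along chest y. Axes as the chest. Too small for fingers and box together: fingers holding the box must stop above the top; shut fingers alone fit in. The opening's front edge is flush with the inside of the front wall, which guides the box down.
- flap (a joint): Angle of the steel flap that fills the opening: 0 shut and level, up to 1.5 rad hanging down inside. Hinged along the opening's back (+x) edge, 50 mm long; a spring shuts it (0.14 N m at 0, 0.08 N m more per rad). A flat-bottomed box bears on it with the bottom edge nearest the hinge, so it opens easiest (about 10 N) near the front edge. With the bolt down it opens under 0.15 rad.
- flap_edge (a point): Middle of the flap's free edge (at the front edge of the opening when shut); moves with the flap. A box pushed halfway is clamped by the flap against the front wall and may stay stuck until it is pushed on from above (shut fingers, their closing line along chest y); it falls free once its top is about 50 mm below the chest's top, down to the floor, below the flap's swing.
- bolt (a joint): Lift of the red-topped latch bolt, m: 0 down (flap locked) to 0.030 up. Flap is free from 0.020 up. Slides straight up with about 4 N and stays where it is left. Cannot be lifted beyond 3 mm while the safety tab is in.
- bolt_grip (a point): Centre of the red grip block on the bolt: 14 mm along chest x, 36 mm along chest y, 24 mm high (12 mm above and below this point). Moves with the bolt; 256 mm above the ledge when down. Axes as the chest.
- tab (a joint): Travel of the yellow safety tab, m: 0 fully in (blocks the bolt), 0.032 fully out; the bolt is free from 0.025 out. It slides along chest -y, away from the bolt, with about 2 N and stays where it is left.
- tab_grip (a point): Grip point of the upright yellow fin of the tab: fin 14 mm along chest x, 24 mm along chest y, its top 12 mm above this point, 22 mm free below this point. 235 mm above the ledge; moves with the tab. Axes as the chest.
- coin_box: Aluminium coin box with a blue band and a black slot in its top, standing upright: 30 mm (its x) by 56 mm (its y) by 95 mm high, about 0.3 kg. Origin at the centre of its underside, z up. It passes the opening with its y along the chest's y.
- coin_box_mid (a point): Centre of the coin box, 47.5 mm above its underside.
- tea_tin: Bystander: green tin of the same size as the coin box, brass band. Origin at the centre of its underside.
- menorah: Bystander: glass menorah, 60 x 250 mm foot, 128 mm high. Origin at the centre of its underside.
- saucer: Bystander: white ceramic saucer, 100 mm across, 18 mm high. Origin at the centre of its underside.
- dreidel_blue: Bystander: blue plastic dreidel lying on its side, about 83 mm long, 36 mm high. Origin under its block's centre.
- dreidel_orange: Bystander: orange plastic dreidel lying on its side, about 83 mm long, 36 mm high. Origin under its block's centre.
- candle_carton: Bystander: cardboard candle carton, 100 x 180 mm, 45 mm high. Origin at the centre of its underside.
Mind the look-alikes: they are no part of the job. Of the things that look like the coin_box, take the one that is farthest to the robot's left at the start.

How it is judged:
By the outcome, as a careful person would: the job done as asked, in the order asked, and still so for the second after the job is handed in, with the robot touching nothing.
It also fails if it takes over 70 s, if anything falls off the work surface, if the arm or the gripper's body presses on something with over 40 N, if the wrist force passes 120 N, or if a joint passes its speed limit or range.

## Robot

A 6-joint arm with a two-finger parallel gripper is mounted at the origin on the work surface. World frame = base frame: x ahead of the robot, y to its left, z up, the work surface at z = 0. Lengths are in m, angles in rad, forces in N, time in s.
With the tool pointing down it reaches from about 0.275 to 0.85 m from the base axis. Payload 19 kg.
Tool frame: the origin (TCP) lies at the very end of the fingers, on their centre line; the grasp point (between the pads) lies 19 mm behind it; z points along the fingers, x is the direction in which the jaws open and shut, and the axes are right-handed (so a half turn about z gives the same grasp; the last joint's range is limited). The gripper opens to 85 mm and grips with 20 to 120 N. Pads are 22 mm wide; open, the fingers measure 114 mm over their backs; the gripper's body (76 mm by 85 mm) begins 54 mm behind the grasp point. The pads swing forward as they close: fully open they stand 13 mm farther back than shut.
Start: joints at [1.016, 0.15, 1.437, -0, 1.554, -0.134], TCP at [0.235, 0.525, 0.231] pointing down, gripper open.
Joint ranges: [-2.8, 2.8], [-0.68, 2.1], [0.12, 2.68], [-1.39, 4.53], [0.16, 2.79], [-2.81, 2.81]. Speed limits (rad/s): [1.89, 1.89, 2.22, 3.01, 3.01, 3.01].

## Interface

Orientations are given as a unit quaternion [x, y, z, w].
In Python, from workcell import ctrl gives the robot as it stands. The module is installed in compiled form; this text tells all that it offers. Calls block until the motion is done:
- ctrl.goto(position, orientation): joint-space move of the TCP to a pose.
- ctrl.move_straight(position, rotation=None, v=0.15, contact_N=None): straight line of the TCP; rotation=None keeps the orientation; v is the mean speed in m/s. With contact_N (N) it stops when the force on the tool has changed by that much, and returns True; else False.
- ctrl.goto_joints(angles): joint-space move.
- ctrl.gripper_to(opening, force=None): finger opening in m; force is the grip in N (None keeps the last); returns when the fingers have stopped.
- ctrl.dwell(seconds).
- ctrl.inverse_kinematics(position, orientation): joint angles nearest the present ones, or None.
- ctrl.get_obs(): the state.
- ctrl.snapshot(name): name is "side" or "top" or "wrist"; returns a dict with "img" (480x640x3 uint8, red, green, blue), "z_map" (480x640 float32, m along the optical axis (not along the pixel's ray), 0 where there is no reading), "intrinsics" (3x3 intrinsics, pixels), "T" (4x4, takes a point from camera to world coordinates); the wrist camera has in their place "T_tool_cam" (4x4, takes a point from camera to tool coordinates, whose origin is the TCP and whose axes are the tool frame's). Camera axes: x right, y down, z forward; pixel columns grow to the right and rows downward; lengths in m; the calibration is good to about 2 mm. A picture is of the moment at which its call begins: read the wrist's pose just before it.
A pose or a line that the arm cannot do raises ctrl.MotionError and nothing moves.
- ctrl.close_job(): hands the job in, once; it reports no verdict.
Trained networks look in the newest picture that a camera, given by its name, has taken for a name from the list of things; names that differ only in an ending like _2 or _b are one class to them, and where a whole thing is asked for, a point or a joint stands for the part that bears it (a point fixed in the world has none). Each returns a list of dicts, best first, with "score" (0 to 1); they miss things now and then, are a little off and sometimes report something else, mostly with a low value. They report only what shows in the picture. A call takes as long as a camera call. They do not tell look-alikes from the thing itself.
- ctrl.search_frame(target, camera): "point" ([x, y, z] in m, in world coordinates, good to about 4 mm: the middle of the surface that is visible of it).
The state is a dict: "time": time; "joint_positions": joint angles; "qvel": joint speeds; "effort": joint torques, N m; "eef_pos": TCP position; "tool_rot": TCP orientation; "wrist_force": force on the tool from outside, world axes, zero at the start; "wrist_torque": the same for the moment, N m; "grip_width": finger opening in m.
Only numpy, scipy, OpenCV 4.12 (cv2) and the standard library are available. Lean on these libraries where they do the work, as an engineer would, in place of code of your own. Each camera call takes 0.05 s, during which the arm holds its last target. There are 200 camera calls.

## Working session

There is one attempt and no reset: what is moved stays moved. The work goes in short steps, each a Python script; the robot and the scene stay as the last script left them, time stands still between calls to the robot, and variables do not carry over. Pictures are saved under pics/ and viewed, about 8 in all and at most 12, crops included, and the job is handed in when it is done.

```bash
mkdir -p pics; cat > h.py <<'E'
from workcell import ctrl
import numpy as np, cv2
from scipy.spatial.transform import Rotation as R
def save(name,fn):
    s=ctrl.snapshot(name); cv2.imwrite('pics/'+fn,cv2.cvtColor(s['img'],cv2.COLOR_RGB2BGR)); return s
def cloud(s,T=None):
    T=s['T'] if T is None else T
    z=s['z_map']; K=s['intrinsics']; v,u=np.mgrid[:480,:640]
    P=np.stack([(u-K[0,2])*z/K[0,0],(v-K[1,2])*z/K[1,1],z],-1)
    return P@T[:3,:3].T+T[:3,3]
def down(a): # tool x axis (jaw line) at world angle a, pointing down
    return (R.from_euler('z',a)*R.from_euler('x',np.pi)).as_quat()
E
python3 - <<'E'
from h import *
for c in ('top','side'):
    s=save(c,c+'1.png'); np.savez(c+'1.npz',**s)
    for t in ['chest','flap','bolt_grip','tab_grip','coin_box','tea_tin','menorah','saucer','dreidel_blue','candle_carton']:
        print(c,t,[(np.round(d['point'],3).tolist(),round(d['score'],2)) for d in ctrl.search_frame(t,c)][:4])
o=ctrl.get_obs();print(o['time'],o['eef_pos'],o['tool_rot'])
E
```

```text
top chest [([0.549, 0.066, 0.271], 0.72), ([0.557, 0.097, 0.179], 0.59)]
top flap [([0.552, 0.181, 0.178], 0.83)]
top bolt_grip [([0.548, 0.064, 0.27], 0.52)]
top tab_grip [([0.539, 0.016, 0.211], 0.78)]
top coin_box [([0.417, -0.477, 0.092], 0.83), ([0.53, -0.379, 0.096], 0.71), ([0.544, -0.476, 0.091], 0.67)]
top tea_tin [([0.7, -0.286, 0.04], 0.57), ([0.514, -0.21, 0.096], 0.55)]
top menorah [([0.762, -0.015, 0.032], 0.89)]
top saucer [([0.365, -0.122, 0.012], 0.96), ([0.527, -0.378, 0.095], 0.68), ([0.538, 0.44, 0.05], 0.26)]
top dreidel_blue [([0.344, -0.268, 0.034], 0.63)]
top candle_carton [([0.535, 0.443, 0.048], 0.68)]
side chest [([0.537, 0.054, 0.248], 0.7), ([0.682, -0.298, 0.033], 0.68), ([0.523, 0.024, 0.164], 0.66)]
side flap [([0.545, 0.181, 0.184], 0.85), ([0.53, -0.004, 0.214], 0.31)]
side bolt_grip [([0.537, 0.054, 0.249], 0.77)]
side tab_grip [([0.534, -0.003, 0.213], 0.64)]
side coin_box [([0.52, -0.496, 0.091], 0.97), ([0.401, -0.491, 0.079], 0.87), ([0.519, -0.397, 0.074], 0.75)]
side tea_tin [([0.508, -0.229, 0.072], 0.79)]
side menorah [([0.76, -0.032, 0.047], 0.86)]
side saucer [([0.368, -0.121, 0.008], 0.61)]
side dreidel_blue [([0.335, -0.278, 0.032], 0.73), ([0.548, 0.178, 0.184], 0.52), ([0.532, -0.003, 0.212], 0.3)]
side candle_carton [([0.529, 0.424, 0.048], 0.66)]
1.1 [0.23486765 0.52480947 0.23125119] [ 8.39196405e-01  5.43828455e-01 -5.78166154e-05  3.82688694e-05]
```

View pics/top1.png

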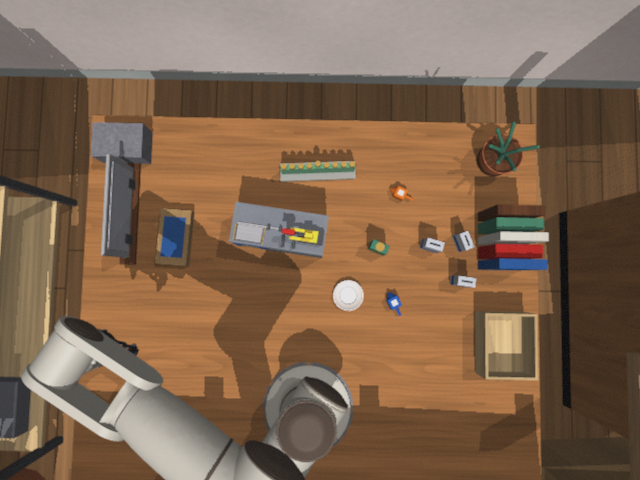

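View pics/side1.png

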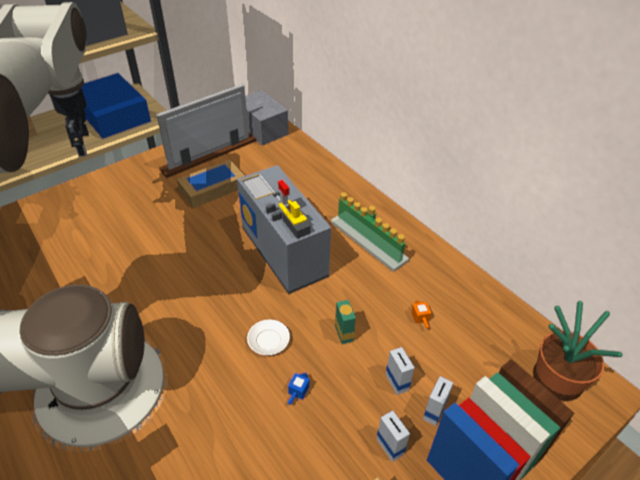

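The top view shows three coin boxes, and the leftmost is at pixel (432,244). The chest is at (280,230), with the flap on its left half, the red bolt at (287,231) and the yellow tab at (303,237). Next I'll measure the poses from depth.

```bash
python3 - <<'E'
from h import *
for c in ('top','side'):
    s=dict(np.load(c+'1.npz')); P=cloud(s); C=s['img'].astype(int); ok=s['z_map']>0
    def rect(n,m):
        q=P[m&ok]
        if len(q)<8: print(c,n,len(q));return
        (cx,cy),(w,h),a=cv2.minAreaRect((q[:,:2]*1000).astype(np.float32)); print(c,n,len(q),'c',round(cx),round(cy),'wh',round(w),round(h),'a',round(a,1),'z',np.round(np.percentile(q[:,2],[5,50,95]),3), 'med',np.round(np.median(q,0),3))
    x,y,z=P[...,0],P[...,1],P[...,2]
    near=(abs(x-.54)<.12)&(abs(y-.1)<.2)
    rect('top',near&(abs(z-.18)<.006))
    r,g,b=C[...,0],C[...,1],C[...,2]
    rect('red',near&(r>130)&(g<60)&(b<60)&(z>.19))
    rect('yel',near&(r>150)&(g>130)&(b<80)&(z>.18))
    rect('yelfin',near&(r>150)&(g>130)&(b<80)&(z>.225))
    rect('box',(abs(x-.53)<.05)&(abs(y+.38)<.05)&(abs(z-.095)<.006))
    rect('tin',(abs(x-.514)<.05)&(abs(y+.21)<.05)&(abs(z-.095)<.006))
s=dict(np.load('top1.npz'))
cv2.imwrite('pics/crop.png',cv2.cvtColor(cv2.resize(s['img'][195:265,220:340],None,fx=6,fy=6,interpolation=2),4))
E
```

```text
top top 2954 c 563 96 wh 280 120 a 82.5 z [0.176 0.181 0.185] med [0.572 0.113 0.181]
top red 53 c 547 61 wh 33 12 a 82.6 z [0.255 0.268 0.274] med [0.546 0.062 0.268]
top yel 224 c 541 19 wh 78 34 a 82.4 z [0.208 0.216 0.249] med [0.536 0.009 0.216]
top yelfin 46 c 540 6 wh 23 14 a 87.8 z [0.234 0.248 0.251] med [0.539 0.006 0.248]
top box 146 c 532 -385 wh 57 30 a 73.4 z [0.09  0.095 0.1  ] med [ 0.531 -0.386  0.095]
top tin 147 c 521 -213 wh 55 30 a 69.0 z [0.09  0.096 0.1  ] med [ 0.521 -0.213  0.096]
side top 2588 c 560 93 wh 285 123 a 82.6 z [0.175 0.178 0.182] med [0.559 0.103 0.178]
side red 80 c 542 59 wh 34 15 a 85.5 z [0.25  0.266 0.269] med [0.54  0.056 0.266]
side yel 293 c 549 24 wh 97 55 a 82.9 z [0.209 0.214 0.246] med [0.531 0.002 0.214]
side yelfin 74 c 535 3 wh 27 15 a 80.9 z [0.226 0.244 0.248] med [0.532 0.001 0.244]
side box 343 c 527 -390 wh 58 31 a 73.8 z [0.09  0.093 0.097] med [ 0.526 -0.39   0.093]
side tin 270 c 516 -218 wh 59 32 a 68.8 z [0.09  0.093 0.096] med [ 0.515 -0.218  0.093]
```

View pics/crop.png

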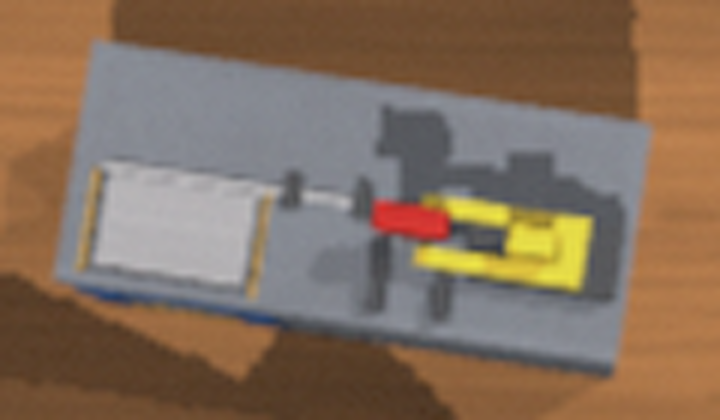

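```bash
python3 - <<'E'
from h import *
a=np.radians(-7.5)
ctrl.goto([.52,.09,.42],down(a))
o=ctrl.get_obs(); T=np.eye(4);T[:3,:3]=R.from_quat(o['tool_rot']).as_matrix();T[:3,3]=o['eef_pos']
s=save('wrist','w1.png'); print(np.round(s['T_tool_cam'],3).tolist()); 
P=cloud(s,T@s['T_tool_cam']); np.savez('w1.npz',P=P,**s)
for t in ['flap','flap_edge','bolt_grip','tab_grip']: print(t,[(np.round(d['point'],3).tolist(),round(d['score'],2)) for d in ctrl.search_frame(t,'wrist')][:3])
x,y,z=P[...,0],P[...,1],P[...,2];C=s['img'].astype(int);r,g,b=C[...,0],C[...,1],C[...,2];ok=s['z_map']>0
def rect(n,m):
    q=P[m&ok]
    if len(q)<8: print(n,len(q));return
    (cx,cy),(w,h),a=cv2.minAreaRect((q[:,:2]*1000).astype(np.float32)); print(n,len(q),'c',round(cx,1),round(cy,1),'wh',round(w),round(h),'a',round(a,1),'z',np.round(np.percentile(q[:,2],[5,50,95]),3))
rect('top',(abs(z-.18)<.006)&(abs(x-.54)<.12)&(abs(y-.1)<.2))
rect('red',(r>130)&(g<60)&(b<60)&(z>.262))
rect('fin',(r>150)&(g>130)&(b<80)&(z>.24)&(z<.26))
print(ctrl.get_obs()['time'])
E
```

```text
[[1.0, 0.0, 0.001, -0.0], [-0.001, 0.949, 0.314, -0.081], [-0.001, -0.314, 0.949, -0.143], [0.0, 0.0, 0.0, 1.0]]
flap [([0.554, 0.181, 0.177], 0.59), ([0.358, -0.129, 0.009], 0.45), ([0.518, -0.198, 0.076], 0.32)]
flap_edge [([0.554, 0.183, 0.177], 0.63)]
bolt_grip [([0.546, 0.062, 0.269], 0.9)]
tab_grip [([0.534, 0.015, 0.208], 0.72), ([0.563, 0.116, 0.177], 0.17)]
top 28831 c 561.4 95.5 wh 280 121 a 82.5 z [0.178 0.181 0.182]
red 50 c 546.2 71.1 wh 18 12 a 83.6 z [0.267 0.268 0.27 ]
fin 371 c 538.2 5.5 wh 24 14 a 83.0 z [0.244 0.248 0.249]
3.3417
```

View pics/w1.png

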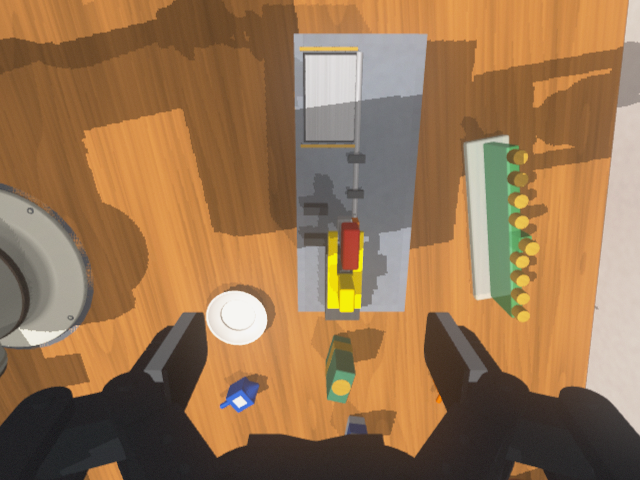

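The wrist view is clear: flap opening at pixels (303–357, 53–142), red grip at (350,246) and yellow fin at (346,300). Depth gives the chest yaw as −7.5°. I'll pull the tab next.

```bash
cat >> h.py <<'E'
A=np.radians(-7.5); EX=np.array([np.cos(A),np.sin(A),0]); EY=np.array([-np.sin(A),np.cos(A),0])
O=np.array([.5614,.0955,0])-.010*EX+.015*EY
def W(x,y,z): return O+x*EX+y*EY+np.array([0,0,z])
def C(p): d=np.asarray(p)-O; return np.round([d@EX,d@EY,d[2]],4)
def st(): o=ctrl.get_obs(); return round(o['time'],2),C(o['eef_pos']),np.round(o['wrist_force'],1),round(o['grip_width'],4)
E
python3 - <<'E'
from h import *
P=np.load('w1.npz')['P']
print('flap corners',[C(P[v,u]) for u,v in [(306,57),(354,57),(306,138),(352,138)]])
fin=C([.5382,.0055,.235]); print('fin',fin,'red',C([.546,.0615,.256]))
q=down(A)
ctrl.gripper_to(.05,40)
ctrl.goto(W(fin[0],fin[1],.29),q)
print(ctrl.move_straight(W(fin[0],fin[1],.220),v=.1,contact_N=6),st())
ctrl.gripper_to(.0,30);print(st())
ctrl.move_straight(W(fin[0],fin[1]-.031,.220),v=.06);print(st())
ctrl.gripper_to(.05);ctrl.move_straight(W(fin[0],fin[1]-.031,.33),v=.2)
print(st())
o=ctrl.get_obs(); T=np.eye(4);T[:3,:3]=R.from_quat(o['tool_rot']).as_matrix();T[:3,3]=o['eef_pos']
s=save('wrist','w2.png');P=cloud(s,T@s['T_tool_cam'])
K=s['img'].astype(int);r,g,b=K[...,0],K[...,1],K[...,2];z=P[...,2]
m=(r>150)&(g>130)&(b<80)&(z>.24)&(z<.255);m2=(r>130)&(g<60)&(b<60)&(z>.26)
print('fin',m.sum(),C(np.median(P[m],0)) if m.any() else 0,'red',m2.sum(),C((P[m2].min(0)+P[m2].max(0))/2) if m2.any() else 0)
E
```

```text
flap corners [array([-0.0394,  0.1052,  0.178 ]), array([0.0045, 0.105 , 0.1807]), array([-0.0397,  0.0332,  0.1794]), array([0.0052, 0.0333, 0.1787])]
fin [-0.0013 -0.1073  0.235 ] red [-0.0008 -0.0507  0.256 ]
False (5.3, array([-0.001 , -0.1072,  0.2207]), array([ 0.5, -1. ,  0.3]), 0.0499)
(5.71, array([-0.0014, -0.1073,  0.2205]), array([-3.7,  0.3,  6. ]), 0.0134)
(6.38, array([-0.0014, -0.1377,  0.2205]), array([-3.4,  7.4,  4.9]), 0.0136)
(7.52, array([-0.0015, -0.1383,  0.3287]), array([-0.2,  0.8, -0.9]), 0.0504)
fin 774 [-0.0015 -0.1368  0.2481] red 1929 [-0.0017 -0.0506  0.3691]
```

View pics/w2.png

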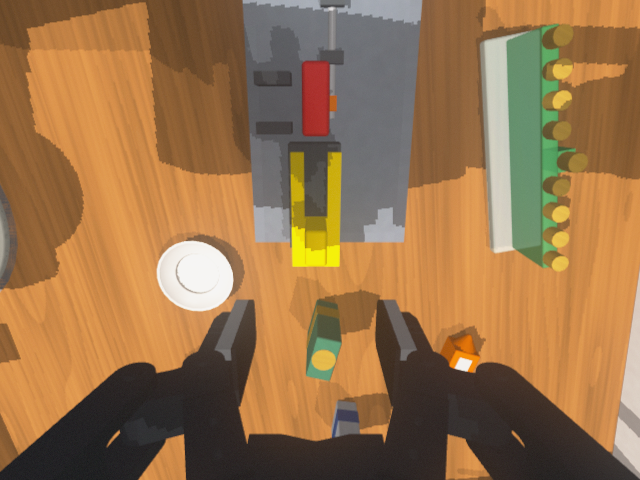

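The tab is out by about 30 mm: the yellow fin is now clear of the red grip. Next is the bolt.

```bash
python3 - <<'E'
from h import *
bx,by=-.0015,-.0507
ctrl.goto(W(bx,by,.31),down(A))
print(ctrl.move_straight(W(bx,by,.239),v=.1,contact_N=6),st())
ctrl.gripper_to(.0,50);print(st())
ctrl.move_straight(W(bx,by,.239+.0275),v=.06);print(st())
ctrl.gripper_to(.05);ctrl.move_straight(W(bx,by,.38),v=.2)
# move on to a look at the coin box
B=np.array([.530,-.387,0]); 
ctrl.goto(B+[0,.09,.34],down(np.radians(-16.5)))
print(st())
o=ctrl.get_obs(); T=np.eye(4);T[:3,:3]=R.from_quat(o['tool_rot']).as_matrix();T[:3,3]=o['eef_pos']
s=save('wrist','w3.png');P=cloud(s,T@s['T_tool_cam'])
m=(abs(P[...,2]-.095)<.006)&(abs(P[...,0]-B[0])<.05)&(abs(P[...,1]-B[1])<.05)&(s['z_map']>0)
print('box',m.sum(),cv2.minAreaRect((P[m][:,:2]*1000).astype(np.float32)) if m.any() else 0)
s=ctrl.snapshot('top');P=cloud(s);K=s['img'].astype(int);r,g,b=K[...,0],K[...,1],K[...,2];z=P[...,2]
m2=(r>130)&(g<60)&(b<60)&(z>.26)&(abs(P[...,0]-.54)<.04)&(abs(P[...,1]-.06)<.05)
print('red top z',m2.sum(),np.median(P[m2],0),ctrl.get_obs()['time'])
E
```

```text
False (8.88, array([-0.0012, -0.0508,  0.2397]), array([ 0.5, -0.3,  0.5]), 0.05)
(9.29, array([-0.0015, -0.0507,  0.2395]), array([-1.4,  0.5,  5.1]), 0.0136)
(9.9, array([-0.0015, -0.0507,  0.2669]), array([-2.2,  0.2,  2.8]), 0.0133)
(12.41, array([ 0.0303, -0.4072,  0.3402]), array([-0.4, -0.3,  1.1]), 0.0499)
box 1297 ((529.4796752929688, -386.5506286621094), (56.325069427490234, 29.7061710357666), 74.02204895019531)
red top z 62 [0.54661535 0.06255858 0.29550555] 12.5083
```

View pics/w3.png

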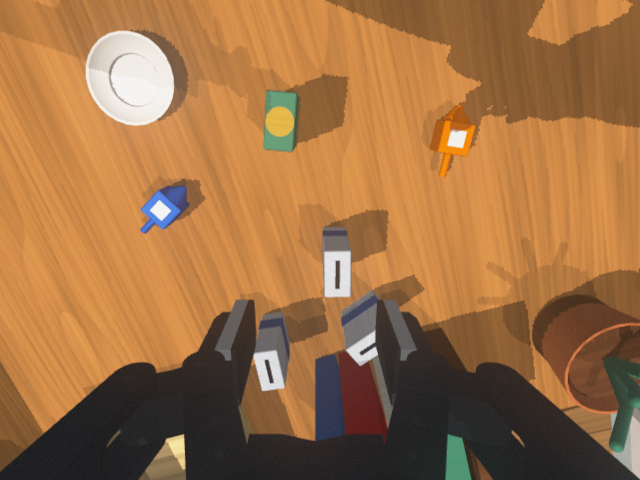

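The bolt is up about 27 mm. The target box at (337,265) is clear of its neighbours for a grasp across its narrow side. I'll grasp it and carry it over.

```bash
python3 - <<'E'
from h import *
B=np.array([.5295,-.3866,0]);q=down(np.radians(-16))
ctrl.gripper_to(.06)
ctrl.goto(B+[0,0,.15],q)
print(ctrl.move_straight(B+[0,0,.066],v=.1,contact_N=6),st())
ctrl.gripper_to(0,70);print(st())
ctrl.move_straight(B+[0,0,.41],v=.25)
ctrl.goto(W(-.023,.069,.41),down(A))
ctrl.move_straight(W(-.023,.069,.275),v=.2)
print(st())
save('side','s2.png')
E
python3 -c "
import cv2;i=cv2.imread('pics/s2.png')[80:320,180:460];cv2.imwrite('pics/s2c.png',cv2.resize(i,None,fx=2.5,fy=2.5))"
```

```text
False (14.62, array([ 0.0417, -0.4974,  0.0668]), array([-0.8, -0.6, -0.2]), 0.0596)
(15.0, array([ 0.0415, -0.4973,  0.0667]), array([-1.3,  0.4,  5.8]), 0.0288)
(19.4, array([-0.0225,  0.0689,  0.2764]), array([ 0.2,  0.4, -3.5]), 0.0287)
```

View pics/s2c.png

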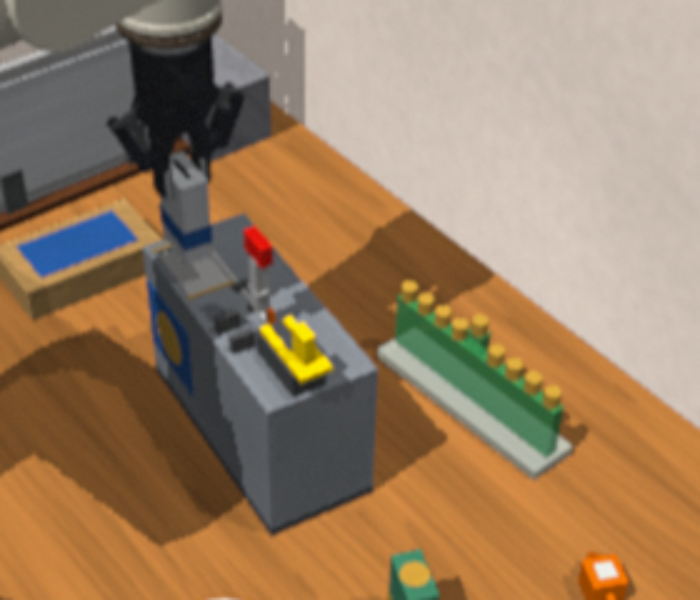

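The box hangs upright over the mouth, with the bolt up and the tab out. I'll insert it now, with a force stop.

```bash
python3 - <<'E'
from h import *
for z in (.245,.22,.187):
    c=ctrl.move_straight(W(-.023,.069,z),v=.05,contact_N=35);print(c,st())
    if c: break
E
```

```text
False (20.2, array([-0.0229,  0.069 ,  0.2452]), array([ 0.2, -1. , -1.5]), 0.0288)
False (20.85, array([-0.0236,  0.069 ,  0.2198]), array([-6.4,  1.5, -1.5]), 0.0288)
False (21.66, array([-0.0235,  0.0689,  0.1864]), array([-5.2,  0.9, -5.5]), 0.0286)
```

```bash
python3 - <<'E'
from h import *
ctrl.gripper_to(.06);print(st())
ctrl.move_straight(W(-.0235,.069,.28),v=.15)
ctrl.gripper_to(0,40)
ctrl.goto(W(-.024,.069,.28),down(A+np.pi/2));print(st())
s=ctrl.snapshot('side')
cv2.imwrite('pics/s3.png',cv2.cvtColor(cv2.resize(s['img'][80:320,180:460],None,fx=2.5,fy=2.5),4))
print([(C(d['point']),round(d['score'],2)) for d in ctrl.search_frame('coin_box','side')])
E
```

```text
(22.07, array([-0.0227,  0.069 ,  0.1873]), array([0.2, 0.2, 0.7]), 0.0602)
(24.89, array([-0.024,  0.069,  0.28 ]), array([-0. , -1.1,  0.5]), 0.0)
[(array([-0.0727, -0.6173,  0.0795]), 0.93), (array([ 0.0467, -0.6049,  0.0858]), 0.64), (array([-0.034 ,  0.0526,  0.2061]), 0.54)]
```

View pics/s3.png

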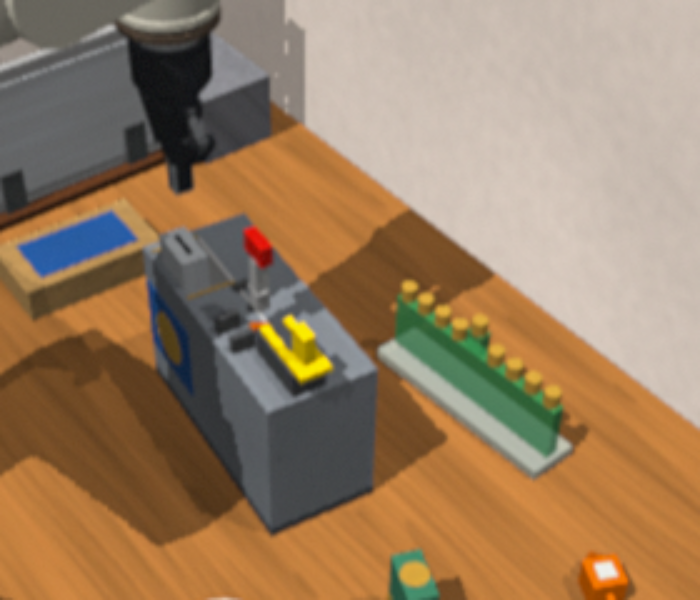

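The box is clamped with its top about 35 mm proud, as expected. I'll push it in with the shut fingers.

```bash
python3 - <<'E'
from h import *
for z in (.23,.20,.17,.145,.122):
    c=ctrl.move_straight(W(-.0245,.069,z),v=.06,contact_N=35);print(c,st())
    if c: break
else:
    ctrl.dwell(.3)
    ctrl.move_straight(W(-.0245,.069,.30),v=.12)
    ctrl.goto(W(-.12,.0,.42),down(A+np.pi/2))
    print(st())
    s=ctrl.snapshot('side')
    cv2.imwrite('pics/s4.png',cv2.cvtColor(cv2.resize(s['img'][80:400,180:500],None,fx=1.8,fy=1.8),4))
    P=cloud(s);x=(P-O)@EX;y=(P-O)@EY
    m=(abs(x+.017)<.02)&(abs(y-.069)<.035)&(s['z_map']>0)&(P[...,2]<.25);print('mouth z',m.sum(),np.percentile(P[m][:,2],[2,50,98]))
    for t in ('coin_box','flap'):print(t,[(C(d['point']),round(d['score'],2)) for d in ctrl.search_frame(t,'side')])
E
```

```text
False (25.98, array([-0.0244,  0.0691,  0.2304]), array([-0.2, -1.1,  0.6]), -0.0)
False (26.62, array([-0.0246,  0.069 ,  0.2   ]), array([ 0.9,  0.8, -0.3]), 0.0001)
False (27.27, array([-0.0246,  0.069 ,  0.1699]), array([ 0.3, -0.2,  0.9]), -0.0)
False (27.84, array([-0.0246,  0.069 ,  0.1448]), array([0. , 0.9, 0.9]), 0.0001)
False (28.38, array([-0.0251,  0.0694,  0.1212]), array([-3. ,  6. ,  4.3]), -0.0003)
(31.02, array([-1.195e-01,  2.000e-04,  4.187e-01]), array([ 0.6,  0.2, -0.9]), -0.0)
mouth z 269 [0.17277651 0.17654854 0.18063255]
coin_box [(array([-0.0693, -0.6168,  0.0801]), 0.93), (array([ 0.0452, -0.6067,  0.0913]), 0.74)]
flap []
```

View pics/s4.png

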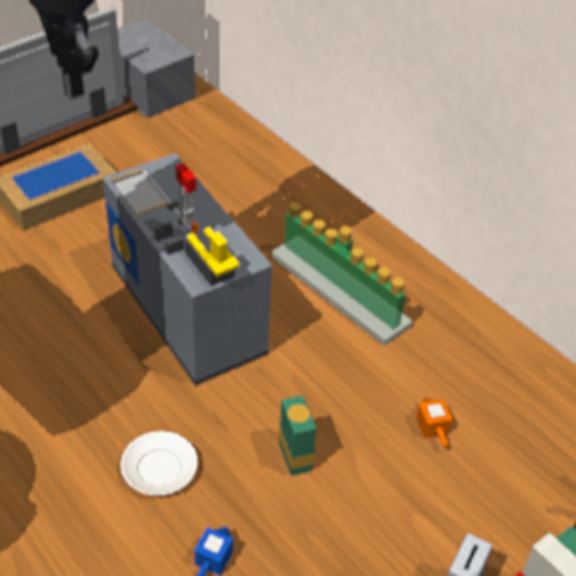

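The flap is shut and level: depth over the mouth is 0.173–0.181 m, the same as the chest top. The box is gone from view and the bystanders are where they were, so I'm handing in.

```bash
python3 -c "
from h import *
ctrl.close_job();print(ctrl.get_obs()['time'])"
```

```text
the job is handed in; nothing more can be done
the job is handed in; nothing more can be done
```

The leftmost coin box is in the drop chest, the flap has closed behind it, and the job is handed in at about 31 s on the robot's clock. I pulled the yellow tab out about 30 mm and lifted the red bolt about 27 mm. Then I carried the box over, pushed it part-way through the flap, and pushed it home with the shut fingers.

**Last checks:**
- **Flap:** depth over the mouth reads 0.173–0.181 m, level with the chest top. The flap detector found nothing in that last side view, so this rests on the depth reading and the picture.
- **Box:** it no longer shows outside the chest. The detector finds only the two look-alike boxes.
- **Bystanders:** the tea tin, menorah, saucer and both dreidels look undisturbed in the last picture. The candle carton was not checked separately, and I did not re-measure any of them.
- **Forces:** the wrist readings after each step stayed under about 10 N. The 35 N force stop, used while pushing the box in, never triggered.

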